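# Turn the laminator dial to its long mark and start it

## Robot

A 6-joint arm with a two-finger parallel gripper is mounted at the origin on a cart in front of the work surface, level with it; the furniture and walls round the work are solid. World frame = base frame: x ahead of the robot, y to its left, z up, the work surface at z = 0. Lengths are in m, angles in degrees, forces in N, time in s.
With the tool pointing down it reaches from about 0.35 to 0.875 m from the base axis. Payload 4.2 kg.
Tool frame: the origin (TCP) lies midway between the tips of the shut fingers; the grasp point (between the pads) lies 19 mm behind it; z points along the fingers, y is the line along which they close (so a half turn about z gives the same grasp; the last joint's range is limited). The gripper opens to 87 mm and grips with 3 to 60 N. Pads are 19 mm wide; open, the fingers measure 117 mm over their backs; the gripper's body (75 mm by 190 mm) begins 51 mm behind the grasp point.
Start: joints at [86.379, 22.042, 0.453, 0, -68.411, -14.817], TCP at [0.198, 0.593, 0.223] pointing down, gripper open.
Joint ranges: [-179.83, 179.83], [-69.29, 118.12], [-61.27, 80.66], [-181.25, 117.63], [-171.15, -9.14], [-177.46, 177.46]. Speed limits (degrees/s): [159.86, 159.86, 180, 180, 180, 180].

## Interface

Orientations are given as a 3x3 rotation matrix whose columns are the frame's x, y, z axes.
In Python, from station import sense, capture, camera_params, finish_job gives the robot as it stands.
- The arm moves only by the tool drive_tool, never from a script. Its argument "rows" is a list of rows, each an object of numbers: "tx", "ty", "tz": the shift along the tool's x, y, z in cm; "ax", "ay", "az": the turn, a rotation vector about the tool's x, y, z in rad; "claw": the finger opening in cm, from 0 to 8.7. In form: [{"tx": .., "ty": .., "tz": .., "ax": .., "ay": .., "az": .., "claw": ..}, ...]. A call has 1 to 10 rows; each row shifts and turns the commanded pose from where the row before left it, along the tool's axes as they then stand; what a row does not reach is not made up. A row lasts 1/12 s, in which the tool goes at most 41.7 mm and 7.16 degrees, less where a joint would pass 70% of its speed; a pose out of reach is approached as far as the arm can. A call with a gripper value outside its range is refused whole. The fingers move at their own pace and stop on an object; the grip force is fixed at half the most. Time passes only in rows, so rows that do not move let the fingers close. It gives the time, the measured TCP pose, the force, the opening and the grip force at its end, in the units of the state.
- sense(): the state, without advancing time (a new reading comes with each control period).
- capture(name): name is "side" or "top"; returns (picture, depth): 480x640x3 uint8, red, green, blue; 480x640 float32, m along the optical axis (not along the pixel's ray), 0 where there is no reading.
- camera_params(name): a dict with "intrinsics" (3x3 intrinsics, pixels), "k1" (the pictures are not rectified: a ray, as slopes to the right and down, at radius r is drawn at 1 + k1 r^2 times it, then the intrinsics apply), "R" (3x3) and "t" (3): a world point X has camera coordinates R X + t. Camera axes: x right, y down, z forward; pixel columns grow to the right and rows downward; lengths in m; the calibration is good to about 2 mm. A picture is of the moment at which its call begins. camera_params takes no time and is no camera call.
- finish_job(): hands the job in; it is judged then, once.
The state is a dict: "time_s": time; "joints": joint angles; "joint_velocities": joint speeds; "effort": joint torques, N m; "tcp_pos": TCP position; "ee_rot": TCP orientation; "wrist_force": force on the tool from outside, world axes, zero at the start; "moment": the same for the moment, N m; "gripper_width": opening from 0.0 (shut) to 1.0 (fully open); "gripper_force": force on a finger pad.
Only numpy, scipy, OpenCV 4.12 (cv2) and the standard library are available. Lean on these libraries where they do the work, as an engineer would, in place of code of your own. Each camera call takes 0.05 s, during which the arm holds its last target. There are 200 camera calls.

## Task

Switch the laminator on for covering books: with a fingertip laid on its big knurled dial, turn the dial clockwise until its pointer line clicks in at the longest of the four marks and let go of it, so that it stays there; only then push the round start key on top of the machine fully down and release it. Use touch alone: nothing needs to be gripped or lifted, and the stapler, label roll and stamp round the machine stay where they are.

Things in the scene. Friction and masses are not known exactly. Their poses are not given: they have to be found in the camera images.
- laminator: Desktop laminator, white housing with grey top, 150 mm deep (x) by 340 mm wide (y), flat top 70 mm above the table; fixed to the table. Origin at the centre of its underside; x points to its rear, y to its left end (seen from the robot), z up. On top are the dial (at x 0, y -95 mm) and the start key (x 0, y +55 mm). The feed slot is in its front (-x) face.
- dial_center (a point): Point on the dial's vertical axis at the height of its untouched flat top (79 mm above the table); part of the housing, so it neither turns nor sinks. Dial: flat black disc 9 mm high, 92 mm across its foot, 82 mm across its ribbed top, knurled bevelled rim. A fingertip pressed on the top 25 to 32 mm from the axis turns it. It gives under pressure: 2 N to start, 1.5 N per mm, 4 mm at most.
- long_mark (a point): Middle of the longest of four white marks on the housing round the dial, 60 mm from the dial's axis along the machine's +x. The shorter ones lie 0.6 and 1.2 rad anticlockwise and 0.6 rad clockwise of it, seen from above. A white pointer line on the dial (14 to 40 mm from the axis) shows the setting.
- dial (a joint): Dial angle in rad, growing clockwise seen from above; stops at -0.15 and 1.95. It clicks in at 0 and 0.6 (it starts at or near one of these), 1.2 (pointer at the long mark: wanted) and 1.8. About 0.055 N m takes it out of a click; let go anywhere within 0.25 of a click it snaps into it by itself, also from under a light finger. It turns equally well pressed down.
- start_key_top (a point): Centre of the top of the start key, a round grey push button 28 mm across in a black housing on the laminator's flat top. It moves straight down 5 mm, fully down at about 5 N, and springs back.
- start_key (a joint): Travel of the start key in m: 0 released, 0.005 fully down. It counts as pressed beyond 0.0035.
- stapler: Loose stapler, 36 x 150 x 52 mm high, lying on the table in front of the machine; origin at the centre of its underside. To be left alone.
- label_roll: Loose roll of labels, 68 mm across, 40 mm high, standing at the machine's right end; origin at the centre of its underside. To be left alone.
- date_stamp: Loose self-inking stamp, 50 x 82 x 103 mm high, standing behind the machine; origin at the centre of its underside. To be left alone.

How it is judged:
By the outcome, as a careful person would: the job done as asked, in the order asked, and still so for the second after the job is handed in, with the robot touching nothing.
It also fails if it takes over 48 s, if anything falls off the work surface, if the arm or the gripper's body presses on something with over 40 N, if the wrist force passes 120 N, or if a joint passes its speed limit or range.

## Working session

There is one attempt and no reset: what is moved stays moved. The work goes in short steps, Python scripts to look and compute and a tool call to move; the robot and the scene stay as the last step left them, time stands still between calls to the robot, and variables do not carry over. Pictures are saved under pics/ and viewed, at most 10 in all, crops included, and the job is handed in when it is done.

Besides the shell and the picture viewer there is one more tool, called after "Call:" as name(argument=value, ...), one argument or row to a line, values as JSON. drive_tool: Moves the arm, as the interface text tells. Its arguments: {"type":"object","properties":{"rows":{"type":"array"}},"required":["rows"]}

```bash
mkdir -p pics; cat > h.py <<'E'
import numpy as np,cv2
from station import sense,capture,camera_params
def ray(cam,uv):
    p=camera_params(cam);K=np.array(p["intrinsics"]);R=np.array(p["R"]);t=np.array(p["t"])
    n=cv2.undistortPoints(np.array(uv,float).reshape(-1,1,2),K,np.array([p["k1"],0,0,0.]))[:,0]
    d=np.c_[n,np.ones(len(n))]@R
    return -R.T@t,d
def onz(cam,uv,z):
    c,d=ray(cam,uv); return c+d*((z-c[2])/d[:,2])[:,None]
def cloud(cam,dep):
    v,u=np.mgrid[:480,:640]; c,d=ray(cam,np.c_[u.ravel(),v.ravel()])
    return (c+d*dep.reshape(-1,1)).reshape(480,640,3)
E
python3 - <<'E'
from h import *
for n in("side","top"):
    a,d=capture(n);cv2.imwrite(f"pics/{n}0.png",a[...,::-1]);np.savez(f"{n}0.npz",a=a,d=d)
    print(n,camera_params(n))
s=sense();print(s)
E
```

```text
side {'intrinsics': array([[485.42585373,   0.        , 321.72342257],
       [  0.        , 485.42585373, 234.89561383],
       [  0.        ,   0.        ,   1.        ]]), 'k1': -0.0077779796703468925, 'R': array([[ 0.98947076, -0.1444703 , -0.00871481],
       [-0.07068558, -0.42982365, -0.90014176],
       [ 0.12629792,  0.89127996, -0.4355099 ]]), 't': array([-0.54867268,  0.1005809 ,  0.96035767])}
top {'intrinsics': array([[614.99000078,   0.        , 320.52270874],
       [  0.        , 614.99000078, 241.69868715],
       [  0.        ,   0.        ,   1.        ]]), 'k1': -0.02628630976923574, 'R': array([[-0.02239306, -0.99961839,  0.01617471],
       [-0.9817197 ,  0.01892762, -0.18938897],
       [ 0.18901054, -0.02012003, -0.98176891]]), 't': array([-0.01483554,  0.57937995,  1.19980031])}
{'time_s': 0.1, 'joints': array([ 8.63781754e+01,  2.20860229e+01,  3.88520221e-01, -2.51488683e-02,
       -6.84123972e+01, -1.48166349e+01]), 'joint_velocities': array([ 0.09890602, -0.10510846,  0.13932976,  0.17605016,  0.06075025,
       -0.01072893]), 'effort': array([ 7.18930023e-04, -3.91692603e+01,  1.87935805e+01,  4.23188701e+00,
        1.34372167e-02, -7.08687526e-05]), 'tcp_pos': array([0.19749229, 0.59241004, 0.22157917]), 'ee_rot': array([[ 9.48612731e-01, -3.16438946e-01, -5.28493478e-04],
       [-3.16439373e-01, -9.48610857e-01, -1.88846629e-03],
       [ 9.62496298e-05,  1.95865931e-03, -9.99998077e-01]]), 'wrist_force': array([ 0.11034365, -0.5387116 , -0.19774505]), 'moment': array([ 0.05473645, -0.00791795,  0.00142104]), 'gripper_force': 0.0, 'gripper_width': 0.9964980978762428}
```

View pics/top0.png

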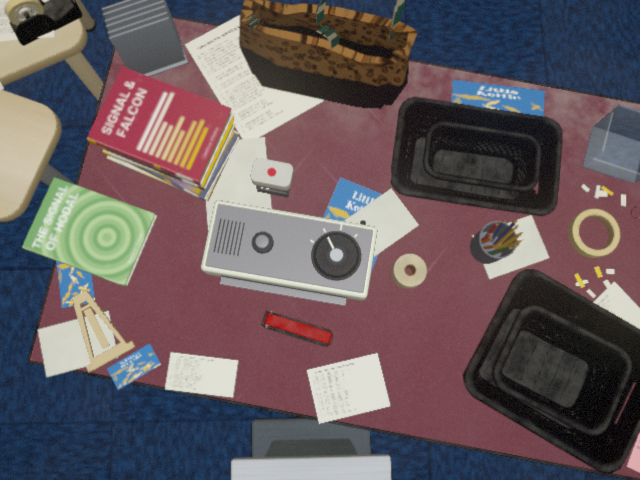

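View pics/side0.png

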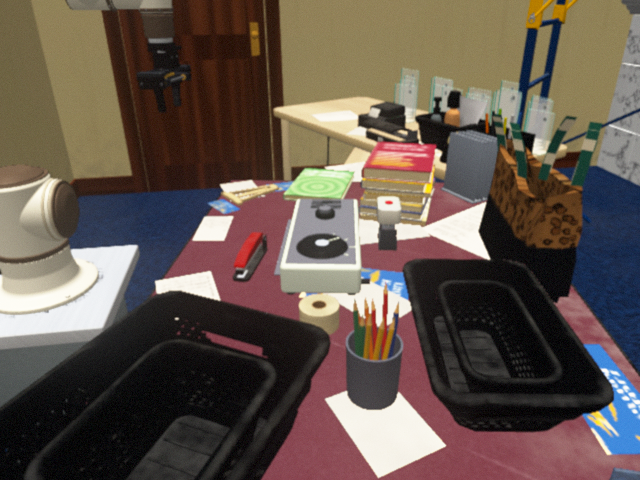

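The top view shows the dial at about (336,255), the key at (262,242), the stamp at (271,173), the stapler at (297,328) and the roll at (410,270). Next I measure them and zoom in on the dial.

```bash
python3 - <<'E'
from h import *
z=np.load("top0.npz");a=z["a"];d=z["d"];P=cloud("top",d)
g=cv2.cvtColor(a,cv2.COLOR_RGB2GRAY)
cv2.imwrite("pics/dial0.png",cv2.resize(a[195:310,195:385,::-1],None,fx=4,fy=4,interpolation=cv2.INTER_CUBIC))
def blob(mask,near):
    n,l,s,c=cv2.connectedComponentsWithStats(mask.astype(np.uint8))
    k=l[near[1],near[0]];return (l==k).astype(np.uint8),c[k],s[k]
def ell(m):
    c=max(cv2.findContours(m,cv2.RETR_EXTERNAL,cv2.CHAIN_APPROX_NONE)[0],key=cv2.contourArea);return cv2.fitEllipse(cv2.convexHull(c)),c
m,c,s=blob(g<95,(322,262));e,_=ell(m);print("dial",e,s);D=onz("top",[e[0]],.0745)[0];print(D, P[255,325])
m,c,s=blob(g<75,(262,233));print("keyring",s,c)
# housing top plate from cloud
H=(abs(P[...,2]-.070)<.006)&(np.hypot(P[...,0]-D[0],P[...,1]-D[1])<.3)
m,c,s=blob(H,(295,235));r,_=None,None
cn=max(cv2.findContours(m,cv2.RETR_EXTERNAL,cv2.CHAIN_APPROX_NONE)[0],key=cv2.contourArea)[:,0]
W=onz("top",cn,.07)[:,:2].astype(np.float32);print("rect",cv2.minAreaRect(W), "zmed",np.median(P[m>0][:,2]))
# key by depth
for uv in[(262,242),(336,270),(271,173),(297,328),(400,270)]:print(uv,P[uv[1],uv[0]].round(4))
print("key z.08",onz("top",[(262,242)],.08))
E
```

```text
dial ((335.7286071777344, 255.4423065185547), (48.0719108581543, 49.44287872314453), 103.22232055664062) [ 311  232   50   48 1662]
[ 0.5466842  -0.05633485  0.0745    ] [ 0.54649904 -0.03463464  0.08335245]
keyring [     0      0    640    480 182841] [293.31134155 235.40733205]
rect ((0.5646596550941467, 0.03628835082054138), (0.33675795793533325, 0.14796140789985657), 79.19105529785156) zmed 0.0694901555347528
(262, 242) [0.5734 0.0895 0.0928]
(336, 270) [ 0.5173 -0.0561  0.0745]
(271, 173) [0.7117 0.0701 0.1037]
(297, 328) [0.4053 0.0238 0.0534]
(400, 270) [ 0.5198 -0.1893  0.0387]
key z.08 [[0.57586705 0.0905093  0.08      ]]
```

View pics/dial0.png

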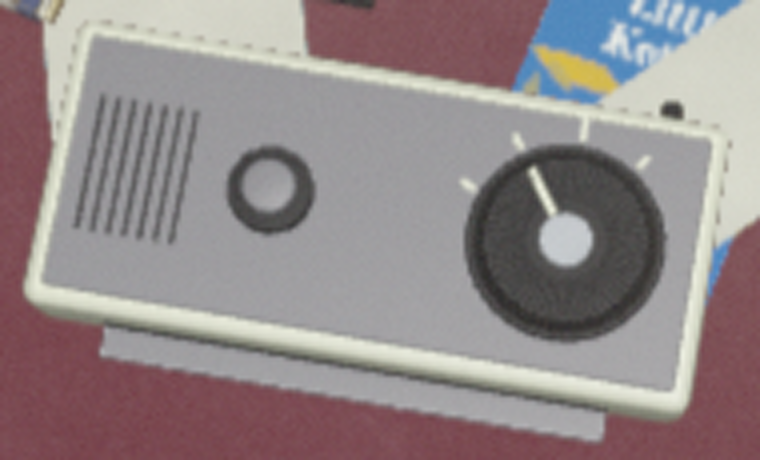

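The crop shows the pointer at (542,190) on the 0.6 mark, next to the longest mark at (585,130). So the dial needs one click, 0.6 rad clockwise. I will shut the fingers and turn the tool so that its x axis points radially, coming in from the dial's left side.

Call:
drive_tool(
  rows=[
    {"az": 0.119,"claw": 0},
    {"az": 0.119,"claw": 0},
    {"az": 0.119,"claw": 0},
    {"az": 0.119,"claw": 0},
    {"az": 0.119,"claw": 0},
    {"az": 0.119,"claw": 0},
    {"az": 0.119,"claw": 0},
    {"az": 0.119,"claw": 0},
  ],
)

```text
invalid input at $.rows[0]: expected keys tx, ty, tz, ax, ay, az, claw
```

```bash
cat > goto.py <<'E'
from h import *
import sys
s=sense();R=s["ee_rot"];t=np.array([float(v) for v in sys.argv[1:4]])
print("t",s["time_s"],"tcp",s["tcp_pos"].round(4),"yaw",np.degrees(np.arctan2(R[1,0],R[0,0])).round(2),"F",s["wrist_force"].round(2),"J",s["joints"].round(1),"w",round(s["gripper_width"],3))
print("tool cm",(R.T@(t-s["tcp_pos"])*100).round(2))
E
python3 goto.py .5385 -.0298 .16
```

```text
t 0.1 tcp [0.1975 0.5924 0.2216] yaw -18.45 F [ 0.11 -0.54 -0.2 ] J [ 86.4  22.1   0.4  -0.  -68.4 -14.8] w 0.996
tool cm [52.04 48.22  6.26]
```

All keys are needed in every row.

Call:
drive_tool(
  rows=[
    {"tx": 0,"ty": 0,"tz": 0,"ax": 0,"ay": 0,"az": 0.119,"claw": 0},
    {"tx": 0,"ty": 0,"tz": 0,"ax": 0,"ay": 0,"az": 0.119,"claw": 0},
    {"tx": 0,"ty": 0,"tz": 0,"ax": 0,"ay": 0,"az": 0.119,"claw": 0},
    {"tx": 0,"ty": 0,"tz": 0,"ax": 0,"ay": 0,"az": 0.119,"claw": 0},
    {"tx": 0,"ty": 0,"tz": 0,"ax": 0,"ay": 0,"az": 0.119,"claw": 0},
    {"tx": 0,"ty": 0,"tz": 0,"ax": 0,"ay": 0,"az": 0.119,"claw": 0},
    {"tx": 0,"ty": 0,"tz": 0,"ax": 0,"ay": 0,"az": 0.119,"claw": 0},
    {"tx": 0,"ty": 0,"tz": 0,"ax": 0,"ay": 0,"az": 0.119,"claw": 0},
    {"tx": 0,"ty": 0,"tz": 0,"ax": 0,"ay": 0,"az": 0,"claw": 0},
  ],
)

```text
time_s: 0.85
tcp_pos: [0.1975, 0.5926, 0.2219]
ee_rot: [[0.291, -0.957, -0.0], [-0.957, -0.291, -0.001], [0.001, 0.001, -1.0]]
wrist_force: [0.3, 0.7, 0.7]
gripper_width: 0.404
gripper_force: 0.0
```

```bash
python3 goto.py .5385 -.0298 .16
```

```text
t 0.85 tcp [0.1975 0.5926 0.2219] yaw -73.1 F [0.27 0.74 0.72] J [ 86.4  22.1   0.4  -0.  -68.4 -69.5] w 0.404
tool cm [ 69.45 -14.54   6.25]
```

Call:
drive_tool(
  rows=[
    {"tx": 3.4,"ty": -0.7,"tz": 0,"ax": 0,"ay": 0,"az": 0,"claw": 0},
    {"tx": 3.4,"ty": -0.7,"tz": 0,"ax": 0,"ay": 0,"az": 0,"claw": 0},
    {"tx": 3.4,"ty": -0.7,"tz": 0,"ax": 0,"ay": 0,"az": 0,"claw": 0},
    {"tx": 3.4,"ty": -0.7,"tz": 0,"ax": 0,"ay": 0,"az": 0,"claw": 0},
    {"tx": 3.4,"ty": -0.7,"tz": 0,"ax": 0,"ay": 0,"az": 0,"claw": 0},
    {"tx": 3.4,"ty": -0.7,"tz": 0,"ax": 0,"ay": 0,"az": 0,"claw": 0},
    {"tx": 3.4,"ty": -0.7,"tz": 0,"ax": 0,"ay": 0,"az": 0,"claw": 0},
    {"tx": 3.4,"ty": -0.7,"tz": 0,"ax": 0,"ay": 0,"az": 0,"claw": 0},
    {"tx": 3.4,"ty": -0.7,"tz": 0,"ax": 0,"ay": 0,"az": 0,"claw": 0},
    {"tx": 3.4,"ty": -0.7,"tz": 0,"ax": 0,"ay": 0,"az": 0,"claw": 0},
  ],
)

```text
time_s: 1.68
tcp_pos: [0.3644, 0.2866, 0.2225]
ee_rot: [[0.296, -0.955, -0.0], [-0.955, -0.296, 0.0], [-0.0, 0.0, -1.0]]
wrist_force: [0.5, 1.3, -0.2]
gripper_width: 0.002
gripper_force: 0.0
```

Call:
drive_tool(
  rows=[
    {"tx": 3.4,"ty": -0.7,"tz": 0,"ax": 0,"ay": 0,"az": 0,"claw": 0},
    {"tx": 3.4,"ty": -0.7,"tz": 0,"ax": 0,"ay": 0,"az": 0,"claw": 0},
    {"tx": 3.4,"ty": -0.7,"tz": 0,"ax": 0,"ay": 0,"az": 0,"claw": 0},
    {"tx": 3.4,"ty": -0.7,"tz": 0,"ax": 0,"ay": 0,"az": 0,"claw": 0},
    {"tx": 3.4,"ty": -0.7,"tz": 0,"ax": 0,"ay": 0,"az": 0,"claw": 0},
    {"tx": 3.4,"ty": -0.7,"tz": 0,"ax": 0,"ay": 0,"az": 0,"claw": 0},
    {"tx": 3.4,"ty": -0.7,"tz": 0,"ax": 0,"ay": 0,"az": 0,"claw": 0},
    {"tx": 3.0,"ty": -0.7,"tz": 0,"ax": 0,"ay": 0,"az": 0,"claw": 0},
    {"tx": 0,"ty": 0,"tz": 0,"ax": 0,"ay": 0,"az": 0,"claw": 0},
    {"tx": 0,"ty": 0,"tz": 0,"ax": 0,"ay": 0,"az": 0,"claw": 0},
  ],
)

```text
time_s: 2.52
tcp_pos: [0.4962, 0.047, 0.222]
ee_rot: [[0.292, -0.956, -0.001], [-0.956, -0.292, -0.0], [-0.0, 0.001, -1.0]]
wrist_force: [0.8, -0.1, -0.5]
gripper_width: 0.005
gripper_force: 0.0
```

```bash
python3 goto.py .5385 -.0298 .09
```

```text
t 2.5167 tcp [0.4962 0.047  0.222 ] yaw -73.03 F [ 0.82 -0.14 -0.52] J [ 24.1   9.7 -16.9  -0.  -63.5  -7.1] w 0.005
tool cm [ 8.58 -1.82 13.2 ]
```

Call:
drive_tool(
  rows=[
    {"tx": 2.9,"ty": -0.6,"tz": 3,"ax": 0,"ay": 0,"az": 0,"claw": 0},
    {"tx": 2.9,"ty": -0.6,"tz": 3,"ax": 0,"ay": 0,"az": 0,"claw": 0},
    {"tx": 2.8,"ty": -0.6,"tz": 3,"ax": 0,"ay": 0,"az": 0,"claw": 0},
    {"tx": 0,"ty": 0,"tz": 2.5,"ax": 0,"ay": 0,"az": 0,"claw": 0},
    {"tx": 0,"ty": 0,"tz": 1.2,"ax": 0,"ay": 0,"az": 0,"claw": 0},
    {"tx": 0,"ty": 0,"tz": 0,"ax": 0,"ay": 0,"az": 0,"claw": 0},
    {"tx": 0,"ty": 0,"tz": 0,"ax": 0,"ay": 0,"az": 0,"claw": 0},
  ],
)

```text
time_s: 3.1
tcp_pos: [0.5378, -0.0272, 0.096]
ee_rot: [[0.295, -0.955, -0.001], [-0.955, -0.295, -0.001], [0.0, 0.001, -1.0]]
wrist_force: [-0.9, 0.6, 0.4]
gripper_width: 0.005
gripper_force: 0.0
```

```bash
python3 goto.py .5385 -.0298 .079
```

```text
t 3.1 tcp [ 0.5378 -0.0272  0.096 ] yaw -72.83 F [-0.95  0.59  0.39] J [ 14.4  21.1 -21.4   0.  -47.6   2.8] w 0.005
tool cm [0.27 0.01 1.7 ]
```

Call:
drive_tool(
  rows=[
    {"tx": 0.1,"ty": 0,"tz": 0.8,"ax": 0,"ay": 0,"az": 0,"claw": 0},
    {"tx": 0.1,"ty": 0,"tz": 0.4,"ax": 0,"ay": 0,"az": 0,"claw": 0},
    {"tx": 0,"ty": 0,"tz": 0,"ax": 0,"ay": 0,"az": 0,"claw": 0},
    {"tx": 0,"ty": 0,"tz": 0,"ax": 0,"ay": 0,"az": 0,"claw": 0},
    {"tx": 0,"ty": 0,"tz": 0.1,"ax": 0,"ay": 0,"az": 0,"claw": 0},
    {"tx": 0,"ty": 0,"tz": 0.1,"ax": 0,"ay": 0,"az": 0,"claw": 0},
    {"tx": 0,"ty": 0,"tz": 0,"ax": 0,"ay": 0,"az": 0,"claw": 0},
  ],
)

```text
time_s: 3.68
tcp_pos: [0.5387, -0.0299, 0.0823]
ee_rot: [[0.293, -0.956, 0.0], [-0.956, -0.293, 0.0], [-0.0, -0.0, -1.0]]
wrist_force: [-0.3, -0.3, 0.5]
gripper_width: 0.002
gripper_force: 0.0
```

```bash
python3 goto.py .5385 -.0298 .079
```

```text
t 3.6833 tcp [ 0.5387 -0.0299  0.0823] yaw -72.98 F [-0.27 -0.35  0.5 ] J [ 14.1  22.2 -22.1  -0.  -45.7   3. ] w 0.002
tool cm [-0.01  0.01  0.33]
```

Call:
drive_tool(
  rows=[
    {"tx": 0,"ty": 0,"tz": 0.15,"ax": 0,"ay": 0,"az": 0,"claw": 0},
    {"tx": 0,"ty": 0,"tz": 0.15,"ax": 0,"ay": 0,"az": 0,"claw": 0},
    {"tx": 0,"ty": 0,"tz": 0.1,"ax": 0,"ay": 0,"az": 0,"claw": 0},
    {"tx": 0,"ty": 0,"tz": 0.1,"ax": 0,"ay": 0,"az": 0,"claw": 0},
    {"tx": 0,"ty": 0,"tz": 0,"ax": 0,"ay": 0,"az": 0,"claw": 0},
    {"tx": 0,"ty": 0,"tz": 0,"ax": 0,"ay": 0,"az": 0,"claw": 0},
  ],
)

```text
time_s: 4.18
tcp_pos: [0.539, -0.0298, 0.0777]
ee_rot: [[0.293, -0.956, 0.001], [-0.956, -0.293, 0.0], [0.0, -0.001, -1.0]]
wrist_force: [-1.2, 1.7, 3.4]
gripper_width: 0.006
gripper_force: 2.2
```

Call:
drive_tool(
  rows=[
    {"tx": 0,"ty": 0,"tz": 0.1,"ax": 0,"ay": 0,"az": 0,"claw": 0},
    {"tx": 0,"ty": 0,"tz": 0.1,"ax": 0,"ay": 0,"az": 0,"claw": 0},
    {"tx": 0,"ty": 0,"tz": 0.1,"ax": 0,"ay": 0,"az": 0,"claw": 0},
    {"tx": 0,"ty": 0,"tz": 0,"ax": 0,"ay": 0,"az": 0,"claw": 0},
    {"tx": 0,"ty": 0,"tz": 0,"ax": 0,"ay": 0,"az": 0,"claw": 0},
  ],
)

```text
time_s: 4.6
tcp_pos: [0.5394, -0.0297, 0.0753]
ee_rot: [[0.293, -0.956, 0.002], [-0.956, -0.293, 0.0], [0.0, -0.002, -1.0]]
wrist_force: [-1.8, 1.1, 7.9]
gripper_width: 0.007
gripper_force: 3.9
```

Call:
drive_tool(
  rows=[
    {"tx": 0.005,"ty": -0.168,"tz": 0,"ax": 0,"ay": 0,"az": 0.06,"claw": 0},
    {"tx": 0.005,"ty": -0.168,"tz": 0,"ax": 0,"ay": 0,"az": 0.06,"claw": 0},
    {"tx": 0.005,"ty": -0.168,"tz": 0,"ax": 0,"ay": 0,"az": 0.06,"claw": 0},
    {"tx": 0.005,"ty": -0.168,"tz": 0,"ax": 0,"ay": 0,"az": 0.06,"claw": 0},
    {"tx": 0.005,"ty": -0.168,"tz": 0,"ax": 0,"ay": 0,"az": 0.06,"claw": 0},
  ],
)

```text
time_s: 5.02
tcp_pos: [0.5476, -0.0285, 0.0753]
ee_rot: [[-0.005, -1.0, 0.001], [-1.0, 0.005, -0.0], [-0.0, -0.001, -1.0]]
wrist_force: [-1.5, 1.5, 7.2]
gripper_width: 0.007
gripper_force: 3.9
```

Call:
drive_tool(
  rows=[
    {"tx": 0.005,"ty": -0.168,"tz": 0,"ax": 0,"ay": 0,"az": 0.06,"claw": 0},
    {"tx": 0.005,"ty": -0.168,"tz": 0,"ax": 0,"ay": 0,"az": 0.06,"claw": 0},
    {"tx": 0.005,"ty": -0.168,"tz": 0,"ax": 0,"ay": 0,"az": 0.06,"claw": 0},
    {"tx": 0.005,"ty": -0.168,"tz": 0,"ax": 0,"ay": 0,"az": 0.06,"claw": 0},
    {"tx": 0.005,"ty": -0.168,"tz": 0,"ax": 0,"ay": 0,"az": 0.06,"claw": 0},
    {"tx": 0,"ty": 0,"tz": 0,"ax": 0,"ay": 0,"az": 0,"claw": 0},
    {"tx": 0,"ty": 0,"tz": 0,"ax": 0,"ay": 0,"az": 0,"claw": 0},
    {"tx": 0,"ty": 0,"tz": 0,"ax": 0,"ay": 0,"az": 0,"claw": 0},
  ],
)

```text
time_s: 5.68
tcp_pos: [0.557, -0.0299, 0.0756]
ee_rot: [[-0.298, -0.955, 0.004], [-0.955, 0.298, -0.0], [-0.001, -0.004, -1.0]]
wrist_force: [-0.7, 0.6, 7.4]
gripper_width: 0.004
gripper_force: 3.7
```

```bash
python3 - <<'E'
from h import *
a,d=capture("side");cv2.imwrite("pics/s1.png",cv2.resize(a[180:300,260:380,::-1],None,fx=5,fy=5,interpolation=cv2.INTER_CUBIC))
E
python3 goto.py .5385 -.0298 .079
```

```text
t 5.7333 tcp [ 0.5569 -0.0299  0.0756] yaw -107.31 F [ 0.35 -0.41  6.28] J [ 13.6  24.1 -20.1   0.1 -45.5 -31. ] w 0.007
tool cm [ 0.54  1.76 -0.35]
```

View pics/s1.png

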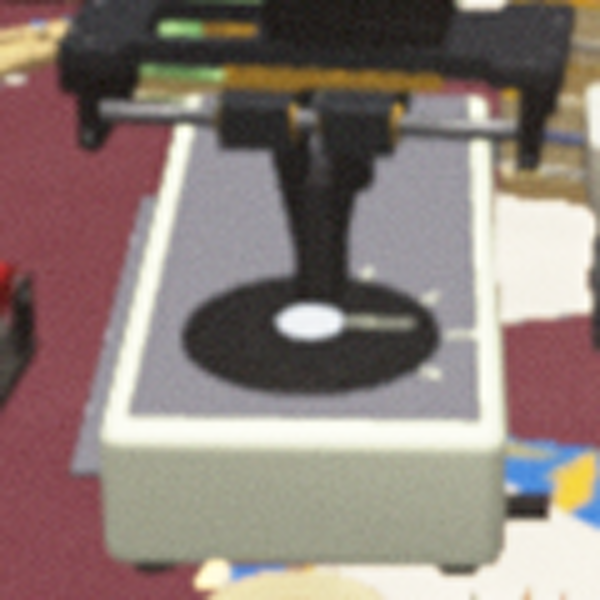

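The side view shows the pointer ending at (415,324), about 0.13 rad short of the long mark at (462,334). That is within snapping range. I'll nudge it a bit further, lift straight up, then back off to look.

Call:
drive_tool(
  rows=[
    {"tx": 0.005,"ty": -0.14,"tz": 0,"ax": 0,"ay": 0,"az": 0.05,"claw": 0},
    {"tx": 0.005,"ty": -0.14,"tz": 0,"ax": 0,"ay": 0,"az": 0.05,"claw": 0},
    {"tx": 0,"ty": 0,"tz": 0,"ax": 0,"ay": 0,"az": 0,"claw": 0},
    {"tx": 0,"ty": 0,"tz": 0,"ax": 0,"ay": 0,"az": 0,"claw": 0},
    {"tx": 0,"ty": 0,"tz": -0.3,"ax": 0,"ay": 0,"az": 0,"claw": 0},
    {"tx": 0,"ty": 0,"tz": -0.5,"ax": 0,"ay": 0,"az": 0,"claw": 0},
    {"tx": 0,"ty": 0,"tz": -2,"ax": 0,"ay": 0,"az": 0,"claw": 0},
    {"tx": 0,"ty": 0,"tz": -3,"ax": 0,"ay": 0,"az": 0,"claw": 0},
  ],
)

```text
time_s: 6.4
tcp_pos: [0.5551, -0.0313, 0.1295]
ee_rot: [[-0.393, -0.919, -0.009], [-0.92, 0.393, -0.001], [0.004, 0.007, -1.0]]
wrist_force: [-0.0, 0.1, 0.5]
gripper_width: 0.006
gripper_force: 0.0
```

```bash
python3 goto.py .5748 .0904 .13
```

```text
t 6.4 tcp [ 0.5551 -0.0313  0.1295] yaw -113.14 F [-0.03  0.07  0.51] J [ 13.4  20.5 -16.4  -0.1 -53.6 -36.5] w 0.006
tool cm [-11.96   2.97  -0.08]
```

Call:
drive_tool(
  rows=[
    {"tx": -3,"ty": 0.7,"tz": -1,"ax": 0,"ay": 0,"az": 0,"claw": 0},
    {"tx": -3,"ty": 0.7,"tz": 0,"ax": 0,"ay": 0,"az": 0,"claw": 0},
    {"tx": -3,"ty": 0.8,"tz": 0,"ax": 0,"ay": 0,"az": 0,"claw": 0},
    {"tx": -3,"ty": 0.7,"tz": 0,"ax": 0,"ay": 0,"az": 0,"claw": 0},
    {"tx": 0,"ty": 0,"tz": 0,"ax": 0,"ay": 0,"az": 0,"claw": 0},
    {"tx": 0,"ty": 0,"tz": 0,"ax": 0,"ay": 0,"az": 0,"claw": 0},
    {"tx": 0,"ty": 0,"tz": 0,"ax": 0,"ay": 0,"az": 0,"claw": 0},
  ],
)

```text
time_s: 6.98
tcp_pos: [0.5776, 0.0905, 0.1415]
ee_rot: [[-0.392, -0.92, -0.002], [-0.92, 0.392, -0.001], [0.001, 0.001, -1.0]]
wrist_force: [0.3, 0.1, -0.2]
gripper_width: 0.008
gripper_force: 0.0
```

```bash
python3 - <<'E'
from h import *
a,d=capture("side");b,d=capture("top")
f=lambda x:cv2.resize(x[...,::-1],None,fx=4,fy=4,interpolation=cv2.INTER_CUBIC)
cv2.imwrite("pics/s2.png",np.vstack([np.pad(f(a[225:295,270:380]),((0,0),(0,0),(0,0))),f(b[215:295,275:385])]))
E
python3 goto.py .5748 .0904 .093
```

```text
t 7.0833 tcp [0.5777 0.0898 0.1418] yaw -113.16 F [-0.93 -0.42 -0.19] J [ 24.7  22.1 -11.8  -0.  -56.1 -47.8] w 0.006
tool cm [0.06 0.29 4.88]
```

View pics/s2.png

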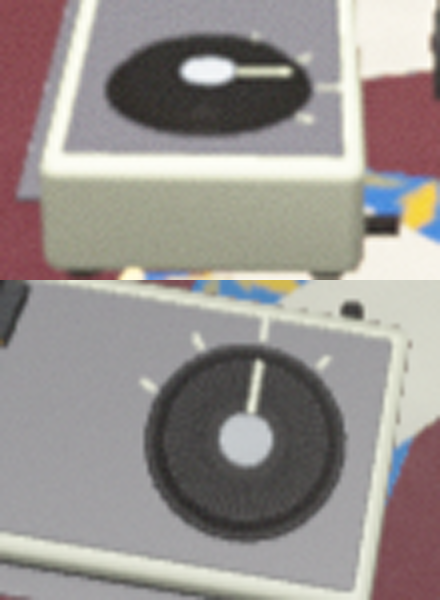

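The top view shows the pointer tip at (259,362) in line from the axis (246,440) to the long mark at (265,330), so it has clicked in. Next is the key.

Call:
drive_tool(
  rows=[
    {"tx": 0.05,"ty": 0.3,"tz": 1.5,"ax": 0,"ay": 0,"az": 0,"claw": 0},
    {"tx": 0,"ty": 0,"tz": 1.5,"ax": 0,"ay": 0,"az": 0,"claw": 0},
    {"tx": 0,"ty": 0,"tz": 1,"ax": 0,"ay": 0,"az": 0,"claw": 0},
    {"tx": 0,"ty": 0,"tz": 0,"ax": 0,"ay": 0,"az": 0,"claw": 0},
    {"tx": 0,"ty": 0,"tz": 0.3,"ax": 0,"ay": 0,"az": 0,"claw": 0},
    {"tx": 0,"ty": 0,"tz": 0.3,"ax": 0,"ay": 0,"az": 0,"claw": 0},
    {"tx": 0,"ty": 0,"tz": 0,"ax": 0,"ay": 0,"az": 0,"claw": 0},
  ],
)

```text
time_s: 7.67
tcp_pos: [0.5754, 0.0914, 0.0963]
ee_rot: [[-0.392, -0.92, 0.0], [-0.92, 0.392, 0.0], [-0.0, -0.0, -1.0]]
wrist_force: [-0.2, -0.5, -0.5]
gripper_width: 0.005
gripper_force: 0.0
```

```bash
python3 goto.py .5748 .0904 .083
```

```text
t 7.6667 tcp [0.5754 0.0914 0.0963] yaw -113.11 F [-0.17 -0.45 -0.45] J [ 24.9  24.8 -15.1   0.  -50.1 -48.1] w 0.005
tool cm [0.12 0.02 1.33]
```

Call:
drive_tool(
  rows=[
    {"tx": 0.1,"ty": 0,"tz": 0.2,"ax": 0,"ay": 0,"az": 0,"claw": 0},
    {"tx": 0,"ty": 0,"tz": 0.2,"ax": 0,"ay": 0,"az": 0,"claw": 0},
    {"tx": 0,"ty": 0,"tz": 0.2,"ax": 0,"ay": 0,"az": 0,"claw": 0},
    {"tx": 0,"ty": 0,"tz": 0,"ax": 0,"ay": 0,"az": 0,"claw": 0},
    {"tx": 0,"ty": 0,"tz": 0,"ax": 0,"ay": 0,"az": 0,"claw": 0},
  ],
)

```text
time_s: 8.08
tcp_pos: [0.5751, 0.0907, 0.0906]
ee_rot: [[-0.392, -0.92, 0.0], [-0.92, 0.392, -0.0], [-0.0, -0.0, -1.0]]
wrist_force: [0.0, -0.4, 2.0]
gripper_width: 0.005
gripper_force: 1.0
```

Call:
drive_tool(
  rows=[
    {"tx": 0,"ty": 0,"tz": 0.2,"ax": 0,"ay": 0,"az": 0,"claw": 0},
    {"tx": 0,"ty": 0,"tz": 0.2,"ax": 0,"ay": 0,"az": 0,"claw": 0},
    {"tx": 0,"ty": 0,"tz": 0,"ax": 0,"ay": 0,"az": 0,"claw": 0},
    {"tx": 0,"ty": 0,"tz": 0,"ax": 0,"ay": 0,"az": 0,"claw": 0},
  ],
)

```text
time_s: 8.42
tcp_pos: [0.5752, 0.0907, 0.0867]
ee_rot: [[-0.392, -0.92, 0.001], [-0.92, 0.392, 0.0], [-0.0, -0.001, -1.0]]
wrist_force: [-1.0, -0.2, 4.3]
gripper_width: 0.007
gripper_force: 2.3
```

Call:
drive_tool(
  rows=[
    {"tx": 0,"ty": 0,"tz": 0.1,"ax": 0,"ay": 0,"az": 0,"claw": 0},
    {"tx": 0,"ty": 0,"tz": 0.1,"ax": 0,"ay": 0,"az": 0,"claw": 0},
    {"tx": 0,"ty": 0,"tz": 0,"ax": 0,"ay": 0,"az": 0,"claw": 0},
    {"tx": 0,"ty": 0,"tz": 0,"ax": 0,"ay": 0,"az": 0,"claw": 0},
  ],
)

```text
time_s: 8.75
tcp_pos: [0.5752, 0.0907, 0.0863]
ee_rot: [[-0.391, -0.92, 0.001], [-0.92, 0.391, -0.0], [-0.0, -0.001, -1.0]]
wrist_force: [-4.1, -0.3, 12.5]
gripper_width: 0.007
gripper_force: 6.4
```

The force rose with the spring and then stiffened at z = 0.0863, so the key is on its bottom stop. I'll release it and retreat upwards.

Call:
drive_tool(
  rows=[
    {"tx": 0,"ty": 0,"tz": -0.5,"ax": 0,"ay": 0,"az": 0,"claw": 0},
    {"tx": 0,"ty": 0,"tz": -1,"ax": 0,"ay": 0,"az": 0,"claw": 0},
    {"tx": 0,"ty": 0,"tz": -3,"ax": 0,"ay": 0,"az": 0,"claw": 0},
    {"tx": 0,"ty": 0,"tz": -4,"ax": 0,"ay": 0,"az": 0,"claw": 0},
    {"tx": -3,"ty": 2,"tz": -3,"ax": 0,"ay": 0,"az": 0,"claw": 0},
    {"tx": -3,"ty": 2,"tz": 0,"ax": 0,"ay": 0,"az": 0,"claw": 0},
    {"tx": -3,"ty": 2,"tz": 0,"ax": 0,"ay": 0,"az": 0,"claw": 0},
    {"tx": 0,"ty": 0,"tz": 0,"ax": 0,"ay": 0,"az": 0,"claw": 0},
    {"tx": 0,"ty": 0,"tz": 0,"ax": 0,"ay": 0,"az": 0,"claw": 0},
  ],
)

```text
time_s: 9.5
tcp_pos: [0.555, 0.1946, 0.1955]
ee_rot: [[-0.39, -0.921, -0.001], [-0.921, 0.39, 0.0], [0.0, 0.001, -1.0]]
wrist_force: [-0.1, -0.4, 0.3]
gripper_width: 0.008
gripper_force: 0.0
```

```bash
python3 - <<'E'
from h import *
b,d=capture("top");cv2.imwrite("pics/t3.png",cv2.resize(b[150:350,200:440,::-1],None,fx=3,fy=3,interpolation=cv2.INTER_CUBIC))
E
```

```text
(no output)
```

View pics/t3.png

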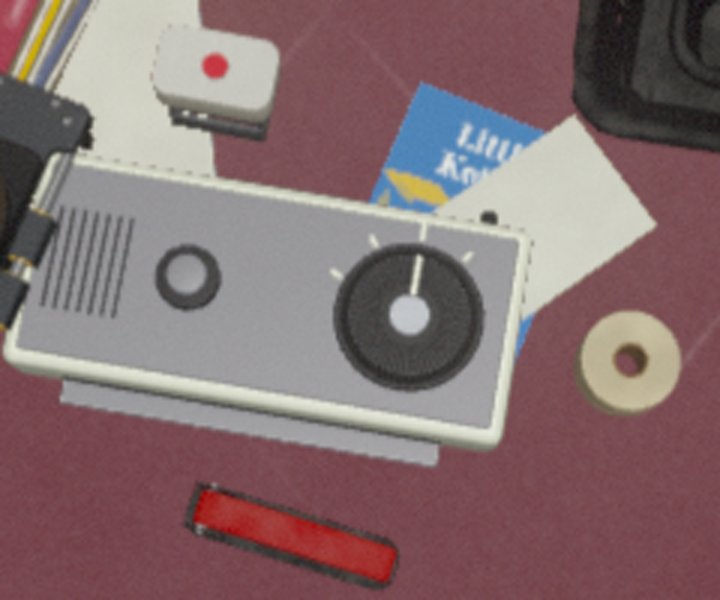

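The pointer at (417,275) is on the long mark at (424,232). The key at (187,273) is up again, and the stapler, roll and stamp haven't moved.

```bash
python3 -c "
from station import finish_job;print(finish_job())"
```

```text
the job is handed in; nothing more can be done
None
```

The job is done and handed in: the dial is clicked in at the long mark, the start key was then pushed fully down and released, and the stapler, label roll and stamp were left where they were.

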